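# Weigh the wax ring model in the draught-shield balance

### The job

Weigh the green wax ring: slide the balance's clear cover open, stand the wax upright in the middle of the weighing pan, let go, and slide the cover fully shut again. The wax is fragile: squeeze it with no more than 40 N, never tip it, drop it or bump it hard on the balance, and lower it so gently that the pan never sinks 5 mm. Leave the silver and brass rings, the pot of files and the loupe where they are.

Things in the scene. Friction and masses are not known exactly. Their poses are not given: they have to be found in the camera images.
- wax_center (a point): Centre of the green wax ring model, half-way up its 50 mm height, 25 mm above its underside (50 g, about +-20 %). A finger ring standing on edge: 36 mm outer diameter, on a 20 x 34 x 10 mm (x, y, z) base block, with a 20 x 22 x 8 mm flat head on top. Its hole runs along its own x; its two flat faces are 20 mm apart along x; along y it measures 36 mm at most. z is up. It stands on the tray at the start. Damaged if the fingers squeeze it with over 40 N each
- silver_center (a point): Centre of the silver-grey ring casting (bystander), 25 mm above its underside; same ring and head as the wax, on a round 34 mm base. Leave it alone
- brass_center (a point): Centre of the yellow brass ring casting (bystander), same shape as the silver one. Leave it alone
- tray: Fixed low wooden tray with blue lining, 110 x 220 mm (x, y) with a rim 10 mm high; origin at the centre of its underside, inner floor 5 mm up. The three rings stand in it in a row along its y, about 68 mm apart, in any order
- scale: Fixed balance. Origin on the table under the centre of the weighing chamber; x points to its rear. Chamber: 130 x 130 mm inside, clear walls 5 mm thick, walls' top 80 mm above the table, open at the top but for the sliding cover. Rear housing from x = 65 to 205 mm, 80 mm high, 140 mm wide. Along both sides (y = +-71 to 77 mm) aluminium rails 88 mm high. Display ledge in front, x = -70 to -105 mm, 26 mm high
- cover (a joint): Clear sliding cover of the chamber, with orange edges front and rear: 0 m = fully shut, 0.125 m = fully open, slid along the balance's +x onto the rear housing. Stays where left; friction about 1.2 N. It is a 140 x 138 x 5 mm plate, top 87 mm above the table, underside 8 mm above a wax standing on the pan. Starts 0 to 30 mm open
- cover_knob (a point): Centre of the top of the cover's black knob, 122 mm above the table: an upright cylinder of 18 mm diameter rising 35 mm above the cover; 50 mm in front of the cover's centre. It moves with the cover
- pan_top (a point): Centre of the top face of the round steel weighing pan, 100 mm diameter, 24 mm above the table, at the centre of the chamber
- pan (a joint): How far the pan is pressed down, m; sprung at 1.2 N per mm, stop at 7 mm (reads about 0.0003 unloaded, 0.0007 with the wax)
- pot: Loose blue pot of files and handles (bystander), 68 mm diameter, pot 85 mm high, files up to 195 mm high within a radius of 36 mm; origin at the centre of its underside. Stands between tray and balance. Leave it alone
- loupe: Loose black loupe (bystander), 38 mm diameter, 26 mm high, with a flat steel tab reaching to 45 mm along its x; origin at the centre of the round part's underside. Leave it alone
Things that resemble listed ones, but are neither listed nor needed, are in the scene too. Of the things like the part that bears wax_center, leave any that is orange; of the rest the larger one is meant.

How it is judged:
On the way, in this order (a step that is already met when the one before it is completed fails the run):
1. the cover is slid open (value of joint cover above 0.06 m), for 0.1 s.
2. the wax stands on the pan, let go (horizontal distance between wax_center and pan_top below 0.02 m and z of wax_center in the frame of scale below 0.052 m and angle between wax_center's own z axis and vertical below 0.15 rad and contact force between the fingers and wax below 0.1 N), for 0.2 s.
At the end, for the whole second after the job is handed in: The wax stands upright (within 0.15 rad) and at rest on the pan, its centre within 20 mm of the pan's centre, nothing else pressing on the pan (down less than 3 mm), and the cover is shut to within 6 mm (value of joint cover below 0.006 m and horizontal distance between wax_center and pan_top below 0.02 m and z of wax_center in the frame of scale below 0.052 m and angle between wax_center's own z axis and vertical below 0.15 rad and linear speed of wax below 0.02 m/s and value of joint pan below 0.003 m); the robot touches nothing.
It fails at once if the wax is squeezed with more than 40 N a finger (84 N both fingers together) (contact force between the fingers and wax above 84 N).
It fails at once if the pan is pressed down more than 5 mm (value of joint pan above 0.005 m).
It fails at once if the wax is dropped: out of the fingers it moves faster than 0.4 m/s (a fall of about 8 mm) (contact force between the fingers and wax below 0.1 N and linear speed of wax above 0.4 m/s).
It fails at once if the wax is tipped by more than 0.6 rad, or bumped against the balance with more than 15 N (angle between wax_center's own z axis and vertical above 0.6 rad or contact force between wax and scale above 15 N).
It fails at once if the silver or brass ring, the pot or the loupe is moved more than 12 mm or tipped (distance of any of silver_center, brass_center, pot, loupe from where it was at the start of the episode above 0.012 m or angle between pot's own z axis and vertical above 0.3 rad).
It also fails if it takes over 64 s, if anything falls off the work surface, if the arm or the gripper's body presses on something with over 40 N, if the wrist force passes 120 N, or if a joint passes its speed limit or range.

### The arm

A 6-joint arm with a two-finger parallel gripper is mounted at the origin on the work surface. World frame = base frame: x ahead of the robot, y to its left, z up, the work surface at z = 0. Lengths are in m, angles in rad, forces in N, time in s.
With the tool pointing down it reaches from about 0.375 to 0.9 m from the base axis. Payload 3.1 kg.
Tool frame: the origin (TCP) lies on the front face of the gripper's body, between the roots of the fingers; the fingertips stand 70 mm ahead of it and the grasp point (between the pads) lies 51 mm ahead of it; z points along the fingers, y is the line along which they close (so a half turn about z gives the same grasp; the last joint's range is limited). The gripper opens to 87 mm and grips with 3 to 60 N. Pads are 19 mm wide; open, the fingers measure 117 mm over their backs; the gripper's body (75 mm by 190 mm) begins 51 mm behind the grasp point.
Start: joints at [1.107, 0.527, 1.433, -0, 1.181, -0.178], TCP at [0.176, 0.6, 0.292] pointing down, gripper open.
Joint ranges: [-3.08, 3.08], [-0.75, 2.2], [0.22, 2.44], [-1.43, 4.57], [0, 2.65], [-2.85, 2.85]. Speed limits (rad/s): [2.79, 2.79, 3.14, 3.14, 3.14, 3.14].

### API

Orientations are given as a unit quaternion [x, y, z, w].
In Python, from rig import monitor, cams, workorder, nets gives the robot as it stands. The module is installed in compiled form; this text tells all that it offers.
- The arm moves only by the tool drive_tool, never from a script. Its arguments are lists of equal length, an entry for each row: "gripper": the opening, from -1 (shut) to 1 (fully open); "travel": the shift along the tool's x, y, z in units of 300 mm (1.0 is 300 mm), a list of three; "yaw": the turn about the tool's z in units of 2 rad (1.0 is 2 rad). In form: {"gripper": [gripper, ...], "travel": [[x, y, z], ...], "yaw": [yaw, ...]}. A call has 1 to 8 rows; each row is the pose to reach, as a shift and turn from the pose commanded when the call began, along the tool's axes at that moment; what a row does not reach only later rows make up. A row lasts 1/12 s, in which the tool goes at most 41.7 mm and 7.16 degrees, less where a joint would pass 70% of its speed; a pose out of reach is approached as far as the arm can. A call with a number of a shift or a turn outside -1 to 1 is refused whole. A call with a gripper value outside its range is refused whole. The fingers move at their own pace and stop on an object; "grip_force" is the grip in N (left out, the last holds). Time passes only in rows, so rows that repeat a pose let the fingers close. It gives the time, the measured TCP pose, the force, the opening and the grip force at its end, in the units of the state.
- monitor.get_state(): the state, without advancing time (a new reading comes with each control period).
- cams.grab_frame(name): name is "scene" or "side" or "wrist"; returns a dict with "image" (480x640x3 uint8, red, green, blue), "range_z" (480x640 float32, m along the optical axis (not along the pixel's ray), 0 where there is no reading), "mtx" (3x3 intrinsics, pixels), "D" ([k1, k2, p1, p2, k3] as OpenCV has them; the pictures are not rectified), "world_from_camera" (4x4, takes a point from camera to world coordinates); the wrist camera has in their place "tool_from_camera" (4x4, takes a point from camera to tool coordinates, whose origin is the TCP and whose axes are the flange's). Camera axes: x right, y up, looking along -z (the intrinsics and any distortion apply to the point x, -y, -z); pixel columns grow to the right and rows downward; lengths in m; the calibration is good to about 2 mm. A picture is of the moment at which its call begins: read the wrist's pose just before it.
- workorder.job_done(): hands the job in; it is judged then, once.
Trained networks look in a picture, given as the dict that the camera call returned (one of the last four; its "shot" number tells which), for a name from the list of things; names that differ only in an ending like _2 or _b are one class to them, and where a whole thing is asked for, a point or a joint stands for the part that bears it (a point fixed in the world has none). Each returns a list of dicts, best first, with "score" (0 to 1); they miss things now and then, are a little off and sometimes report something else, mostly with a low value. They report only what shows in the picture. A call takes as long as a camera call. They do not tell look-alikes from the thing itself.
- nets.recognise(thing, picture): "extent" ([left, top, width, height] in pixels, round what is visible of it).
- nets.regions_of(thing, picture): "region" (480x640 bool, what is visible of it) and "extent" ([left, top, width, height] in pixels, round what is visible of it).
- nets.place_of(thing, picture): "location" ([column, row] in pixels: a listed point, or the origin of a listed thing).
The state is a dict: "time": time; "qpos": joint angles; "qd": joint speeds; "tau": joint torques, N m; "tcp_pos": TCP position; "orientation": TCP orientation; "contact_force": force on the tool from outside, world axes, zero at the start; "torque": the same for the moment, N m; "opening": opening from 0.0 (shut) to 1.0 (fully open); "finger_force": force on a finger pad.
Only numpy, scipy, OpenCV 4.12 (cv2) and the standard library are available. Lean on these libraries where they do the work, as an engineer would, in place of code of your own. Each camera call takes 0.05 s, during which the arm holds its last target. There are 200 camera calls.

## Working session

There is one attempt and no reset: what is moved stays moved. The work goes in short steps, Python scripts to look and compute and a tool call to move; the robot and the scene stay as the last step left them, time stands still between calls to the robot, and variables do not carry over. Pictures are saved under pics/ and viewed, at most 10 in all, crops included, and the job is handed in when it is done.

Besides the shell and the picture viewer there is one more tool, called after ">>>" by a JSON object that holds its "name" and its "arguments", one argument or row to a line. drive_tool: Moves the arm, as the interface text tells. Its arguments: {"type":"object","properties":{"gripper":{"type":"array","items":{"type":"number"}},"travel":{"type":"array","items":{"type":"array","items":{"type":"number","minimum":-1,"maximum":1}}},"yaw":{"type":"array","items":{"type":"number","minimum":-1,"maximum":1}},"grip_force":{"type":"number"}},"required":["gripper","travel","yaw"]}

```bash
mkdir -p pics
cat > h.py <<'E'
import numpy as np, cv2
from rig import monitor, cams, workorder, nets
from scipy.spatial.transform import Rotation as R
def T_tool():
    s=monitor.get_state(); T=np.eye(4); T[:3,:3]=R.from_quat(s["orientation"]).as_matrix(); T[:3,3]=s["tcp_pos"]; return T
def grab(n):
    T=T_tool() if n=="wrist" else None
    f=cams.grab_frame(n); f["T"]=T@f["tool_from_camera"] if n=="wrist" else f["world_from_camera"]; return f
def ray(f,uv):
    p=cv2.undistortPoints(np.array([[uv]],float),f["mtx"],np.array(f["D"],float))[0,0]
    d=np.array([p[0],-p[1],-1.]); return f["T"][:3,3], f["T"][:3,:3]@d
def at_z(f,uv,z):
    o,d=ray(f,uv); return o+d*(z-o[2])/d[2]
def cloud(f):
    v,u=np.mgrid[0:480,0:640]; uv=np.stack([u,v],-1).reshape(-1,1,2).astype(float)
    p=cv2.undistortPoints(uv,f["mtx"],np.array(f["D"],float))[:,0]; z=f["range_z"].reshape(-1)
    c=np.stack([p[:,0]*z,-p[:,1]*z,-z],1); return (c@f["T"][:3,:3].T+f["T"][:3,3]).reshape(480,640,3)
def save(f,n): cv2.imwrite("pics/"+n,f["image"][:,:,::-1])
E
cat > a.py <<'E'
from h import *
print(monitor.get_state())
for n in("scene","side"):
    f=grab(n); save(f,n+"0.png"); C=cloud(f)
    for t in["wax_center","silver_center","brass_center","cover_knob","pan_top","pot","loupe","scale","tray"]:
        for r in nets.place_of(t,f)[:4]:
            u,v=r["location"]; iu,iv=int(np.clip(u,0,639)),int(np.clip(v,0,479))
            z={"wax_center":.03,"silver_center":.03,"brass_center":.03,"cover_knob":.122,"pan_top":.024}.get(t,0)
            print(n,t,round(r["score"],2),np.round([u,v]),"atz",np.round(at_z(f,(u,v),z),3),"depth",np.round(C[iv,iu],3))
E
python3 a.py
```

```text
{'time': 0.0, 'qpos': array([ 1.10650569e+00,  5.28448000e-01,  1.43393454e+00,  1.74690279e-06,
        1.18140237e+00, -1.78456711e-01]), 'qd': array([-0.00059527,  0.00028093, -0.00123725, -0.00058216,  0.00055637,
       -0.00023056]), 'tau': array([ 1.09496097e-03, -4.40046501e+01, -1.76591116e+01,  6.33851672e-02,
        5.82985603e-02, -1.61246617e-04]), 'tcp_pos': array([0.17589498, 0.59911082, 0.29127239]), 'orientation': array([ 1.42431182e-01,  9.89804100e-01, -1.03975453e-03, -3.47000777e-04]), 'contact_force': array([ 1.02240552,  0.52201629, -0.59733123]), 'torque': array([-0.01686569, -0.01678858,  0.0015965 ]), 'finger_force': 0.0, 'opening': 1.0008149509457112}
scene wax_center 0.72 [417. 183.] atz [0.551 0.392 0.03 ] depth [0.549 0.397 0.026]
scene wax_center 0.6 [337. 296.] atz [ 0.549 -0.004  0.03 ] depth [ 0.555 -0.02   0.058]
scene wax_center 0.56 [375. 166.] atz [0.431 0.395 0.03 ] depth [0.434 0.387 0.039]
scene wax_center 0.45 [394. 207.] atz [0.539 0.284 0.03 ] depth [0.539 0.28  0.035]
scene silver_center 0.66 [387. 245.] atz [0.575 0.17  0.03 ] depth [0.5
[... 1084 characters left out ...]
epth [0.575 0.163 0.022]
side silver_center 0.52 [344. 194.] atz [ 0.512 -0.168  0.03 ] depth [ 0.504 -0.14   0.058]
side brass_center 0.8 [247. 332.] atz [0.534 0.223 0.03 ] depth [0.527 0.232 0.05 ]
side brass_center 0.43 [362. 149.] atz [ 0.53  -0.337  0.03 ] depth [ 0.494 -0.22   0.121]
side cover_knob 0.96 [364. 147.] atz [ 0.493 -0.227  0.122] depth [ 0.509 -0.273  0.086]
side pot 0.92 [290. 253.] atz [0.556 0.011 0.   ] depth [0.538 0.045 0.047]
side loupe 0.72 [367. 267.] atz [ 0.401 -0.017 -0.   ] depth [ 0.397 -0.001  0.021]
side scale 0.8 [345. 194.] atz [ 0.521 -0.199  0.   ] depth [ 0.503 -0.145  0.054]
side tray 0.66 [240. 342.] atz [0.548 0.234 0.   ] depth [0.535 0.248 0.033]
```

View pics/scene0.png

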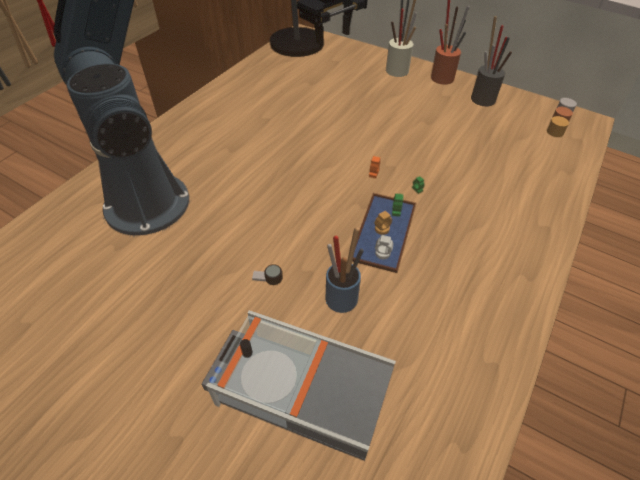

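View pics/side0.png

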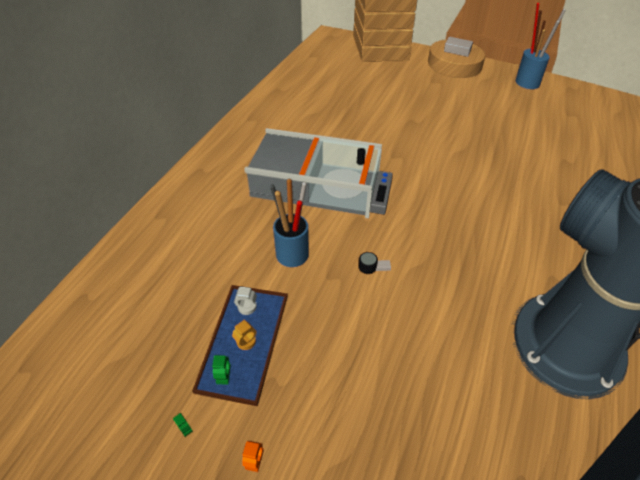

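Scene: the tray's green ring is at (397,204), a smaller green one lies outside the tray at (418,184), and an orange one is at (375,167). The side view shows them at (222,368), (182,425) and (253,456). The tray ring is the larger green one and stands on the tray, so I choose it. Next I'll check it in a close crop and measure yaws.

```bash
cat > b.py <<'E'
from h import *
ims=[]
for n,c in(("scene",(397,200)),("side",(215,390))):
    f=grab(n); C=cloud(f); im=f["image"]; hsv=cv2.cvtColor(im,cv2.COLOR_RGB2HSV)
    g=((hsv[...,0]>40)&(hsv[...,0]<85)&(hsv[...,1]>100)&(f["range_z"]>0))
    k,l,st,ce=cv2.connectedComponentsWithStats(g.astype(np.uint8))
    for i in range(1,k):
        if st[i,4]<30: continue
        P=C[l==i]; top=P[P[:,2]>P[:,2].max()-.012]
        print(n,ce[i].round(),"area",st[i,4],"z",P[:,2].min().round(3),np.percentile(P[:,2],98).round(3),"bbox",P.min(0).round(3),P.max(0).round(3))
        print("  toprect",cv2.minAreaRect((top[:,:2]*1000).astype(np.float32)))
    o=(hsv[...,0]<14)&(hsv[...,1]>170)&(C[...,1]<-.1)&(abs(C[...,2]-.085)<.015)
    k,l,st,ce=cv2.connectedComponentsWithStats(o.astype(np.uint8))
    for i in range(1,k):
        if st[i,4]>60: print(n,"orange",ce[i].round(),st[i,4],C[l==i].mean(0).round(3),cv2.minAreaRect((C[l==i][:,:2]*1000).astype(np.float32)))
    m=(C[...,1]<-.1)&(C[...,2]>.07)&(C[...,2]<.095)&(C[...,0]>.3)&(C[...,0]<.9)
    print(n,"scale top",cv2.minAreaRect((C[m][:,:2]*1000).astype(np.float32)))
    x,y=c; ims.append(cv2.resize(im[y-50:y+50,x-50:x+50],(400,400),interpolation=2))
cv2.imwrite("pics/crop.png",np.hstack(ims)[:,:,::-1])
E
python3 b.py
```

```text
scene [418. 184.] area 114 z 0.003 0.04 bbox [0.538 0.386 0.003] [0.564 0.412 0.042]
  toprect ((552.0006103515625, 399.44989013671875), (17.174468994140625, 16.804040908813477), 68.50697326660156)
scene [397. 203.] area 143 z 0.009 0.057 bbox [0.525 0.278 0.009] [0.552 0.312 0.058]
  toprect ((540.2817993164062, 297.1746520996094), (17.200458526611328, 20.343767166137695), 26.31374740600586)
scene orange [252. 328.] 120 [ 0.473 -0.176  0.087] ((472.8853759765625, -176.53773498535156), (10.78127384185791, 44.53017044067383), 11.179220199584961)
scene orange [308. 379.] 447 [ 0.608 -0.203  0.087] ((607.2405395507812, -197.3851318359375), (10.162912368774414, 136.30320739746094), 10.829421043395996)
scene orange [230. 368.] 207 [ 0.487 -0.254  0.087] ((487.29608154296875, -252.09103393554688), (9.896430015563965, 73.07717895507812), 11.169270515441895)
scene scale top ((594.0137939453125, -199.62049865722656), (275.8575439453125, 156.55361938476562), 10.457464218139648)
side [221. 369.] area 451 z 0.004 0.057 bbox [0.523 0.27  0.004] [0.571 0.321 0.058]
  toprect ((537.8953247070312, 303.202392578125), (20.427051544189453, 22.698081970214844), 26.17157554626465)
side [182. 424.] area 211 z 0.0 0.04 bbox [0.536 0.395 0.   ] [0.575 0.417 0.041]
  toprect ((548.6652221679688, 405.8945007324219), (13.68203067779541, 19.45726203918457), 64.42919921875)
side orange [309. 156.] 194 [ 0.607 -0.192  0.088] ((607.0549926757812, -193.51959228515625), (12.14050579071045, 137.42466735839844), 10.532564163208008)
side orange [366. 165.] 204 [ 0.48  -0.215  0.088] ((481.58221435546875, -217.43421936035156), (12.902032852172852, 134.5951385498047), 10.770389556884766)
side scale top ((597.152587890625, -782.0619506835938), (1378.9501953125, 443.9769592285156), 83.5977783203125)
```

View pics/crop.png

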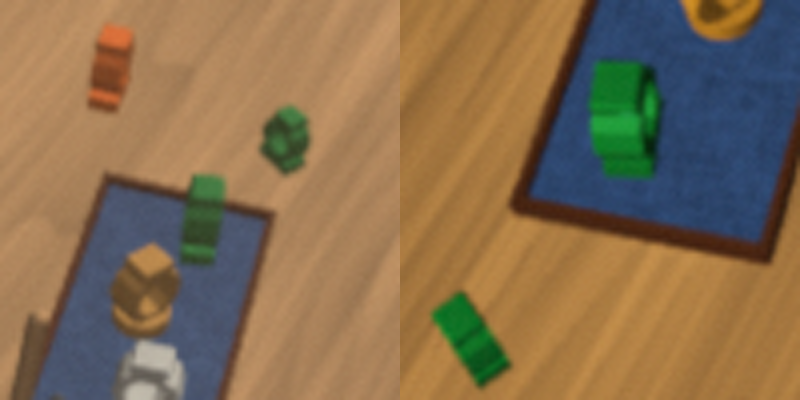

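The crop confirms it: the standing tray ring is the larger of the two green ones, with its top at z 57 mm. The balance's yaw is about 10.8°, its centre about (0.528,-0.212), and the cover is about 17 mm open.

```bash
cat > go.py <<'E'
from h import *
import sys
# usage: go.py  x y z toolY_angle_deg  [x y z a ...] ; each waypoint relative to the pose now
T=T_tool(); a=np.array(sys.argv[1:],float).reshape(-1,4)
ya=np.degrees(np.arctan2(T[1,1],T[0,1])); print("now",T[:3,3].round(4),"yAng",ya.round(2),"zaxis",T[:3,2].round(3))
for w in a:
    d=T[:3,:3].T@(w[:3]-T[:3,3]); t=(w[3]-ya+90)%180-90
    print("travel",(d/.3).round(3),"yaw",round(-np.radians(t)/2,3),"rows",np.ceil(max(np.linalg.norm(d)/.0417,abs(t)/7.16)))
E
python3 go.py .45 .4 .3 26 .47 .25 .3 26
python3 -c "
from h import *
f=grab('wrist');print(f['tool_from_camera'].round(3),f['mtx'])"
```

```text
now [0.1762 0.5996 0.2923] yAng 73.63 zaxis [ 0.  0. -1.]
travel [-1.063 -0.381 -0.026] yaw 0.416 rows 9.0
travel [-1.268 -0.842 -0.026] yaw 0.416 rows 11.0
[[-0.     0.962  0.273  0.074]
 [ 1.    -0.     0.001  0.001]
 [ 0.     0.273 -0.962 -0.093]
 [ 0.     0.     0.     1.   ]] [[343.74815756   0.         317.28233664]
 [  0.         343.74815756 241.85856506]
 [  0.           0.           1.        ]]
```

>>> {"name": "drive_tool", "arguments": {
  "gripper": [1,1,1,1,1,1,1,1],
  "travel": [
    [-0.9,-0.33,-0.03],
    [-0.9,-0.33,-0.03],
    [-0.9,-0.33,-0.03],
    [-0.9,-0.33,-0.03],
    [-0.9,-0.33,-0.03],
    [-0.9,-0.33,-0.03],
    [-0.9,-0.33,-0.03],
    [-0.9,-0.33,-0.03]
  ],
  "yaw": [0.416,0.416,0.416,0.416,0.416,0.416,0.416,0.416],
  "grip_force": 10
}}

```text
time: 1.82
tcp_pos: [0.4136, 0.4249, 0.3018]
orientation: [0.534, 0.845, 0.001, 0.002]
contact_force: [-0.5, 0.7, 0.5]
opening: 1.001
finger_force: 0.0
```

```bash
python3 go.py .47 .27 .3 26 .5 .29 .3 26 .5 .2 .3 26
```

```text
now [0.4136 0.4249 0.3018] yAng 25.43 zaxis [ 0.005 -0.001 -1.   ]
travel [-0.547 -0.052  0.007] yaw -0.005 rows 4.0
travel [-0.53   0.067  0.008] yaw -0.005 rows 4.0
travel [-0.801 -0.062  0.008] yaw -0.005 rows 6.0
```

>>> {"name": "drive_tool", "arguments": {
  "gripper": [1,1,1,1,1,1],
  "travel": [
    [-0.53,0.07,0],
    [-0.53,0.07,0],
    [-0.53,0.07,0],
    [-0.53,0.07,0],
    [-0.53,0.07,0],
    [-0.53,0.07,0]
  ],
  "yaw": [0,0,0,0,0,0]
}}

```text
time: 2.32
tcp_pos: [0.4967, 0.2934, 0.3013]
orientation: [0.532, 0.847, 0.0, -0.0]
contact_force: [-0.5, 0.3, -0.2]
opening: 1.003
finger_force: 0.0
```

```bash
cat > w.py <<'E'
from h import *
import sys
f=grab("wrist"); save(f,sys.argv[1]); C=cloud(f); im=f["image"]; hsv=cv2.cvtColor(im,cv2.COLOR_RGB2HSV)
g=((hsv[...,0]>40)&(hsv[...,0]<85)&(hsv[...,1]>100)&(f["range_z"]>0))
k,l,st,ce=cv2.connectedComponentsWithStats(g.astype(np.uint8))
for i in range(1,k):
    if st[i,4]<100: continue
    P=C[l==i]; zt=np.percentile(P[:,2],98); top=P[abs(P[:,2]-zt)<.004]
    print(ce[i].round(),"area",st[i,4],"z",P[:,2].min().round(3),zt.round(4),"rect top",np.round(np.hstack(sum([list(map(np.atleast_1d,cv2.minAreaRect((top[:,:2]*1000).astype(np.float32))))],[])),1))
for t in["wax_center"]:
    for r in nets.place_of(t,f): print(t,round(r["score"],2),np.round(r["location"]),at_z(f,r["location"],.03).round(4))
E
python3 w.py wax1.png
```

```text
[409. 142.] area 570 z 0.002 0.0397 rect top [550.1 404.   15.1  17.2  65.7]
[355. 227.] area 797 z 0.004 0.0563 rect top [538.7 300.7  19.8  22.   22.7]
wax_center 0.98 [407. 143.] [0.5463 0.4023 0.03  ]
wax_center 0.71 [355. 230.] [0.5412 0.2986 0.03  ]
wax_center 0.64 [298.  96.] [0.428  0.3941 0.03  ]
wax_center 0.5 [324. 283.] [0.5373 0.2277 0.03  ]
```

View pics/wax1.png

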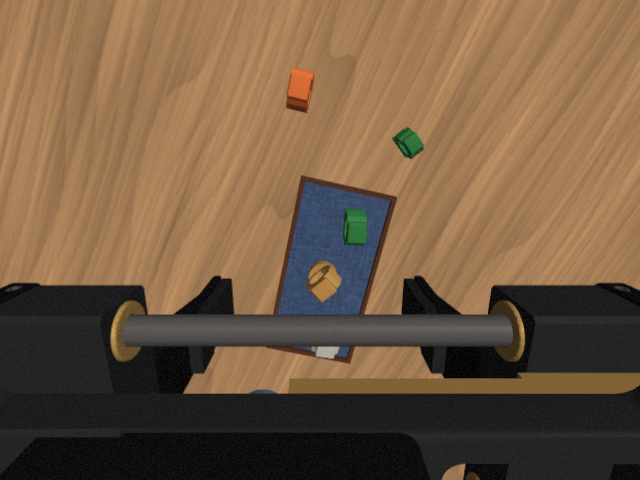

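```bash
python3 go.py .56 .08 .3 80 .495 -.215 .3 100.8
```

```text
now [0.4952 0.2953 0.3012] yAng 25.97 zaxis [-0.001  0.    -1.   ]
travel [-0.74  -0.12   0.003] yaw -0.472 rows 8.0
travel [-1.529 -0.745  0.003] yaw -0.653 rows 13.0
```

The wrist view shows the wax at (355,227), with its 20 mm width across the image. That puts its x axis at about 23° and its centre at (0.539,0.301). Now I'll go to the cover knob.

>>> {"name": "drive_tool", "arguments": {
  "gripper": [1,1,1,1,1,1,1,1],
  "travel": [
    [-0.74,-0.12,0],
    [-0.74,-0.12,0],
    [-0.74,-0.12,0],
    [-0.74,-0.12,0],
    [-0.74,-0.12,0],
    [-0.74,-0.12,0],
    [-0.74,-0.12,0],
    [-0.74,-0.12,0]
  ],
  "yaw": [-0.472,-0.472,-0.472,-0.472,-0.472,-0.472,-0.472,-0.472]
}}

```text
time: 3.08
tcp_pos: [0.5608, 0.0791, 0.3012]
orientation: [0.084, 0.996, 0.0, 0.0]
contact_force: [0.2, 1.1, -0.6]
opening: 1.0
finger_force: 0.0
```

```bash
python3 go.py .495 -.215 .3 100.8
```

```text
now [0.5608 0.0791 0.3012] yAng 80.34 zaxis [ 0.  0. -1.]
travel [ 0.052 -1.003  0.004] yaw -0.179 rows 8.0
```

>>> {"name": "drive_tool", "arguments": {
  "gripper": [1,1,1,1,1,1,1,1],
  "travel": [
    [0.05,-1,0],
    [0.05,-1,0],
    [0.05,-1,0],
    [0.05,-1,0],
    [0.05,-1,0],
    [0.05,-1,0],
    [0.05,-1,0],
    [0.05,-1,0]
  ],
  "yaw": [-0.179,-0.179,-0.179,-0.179,-0.179,-0.179,-0.179,-0.179]
}}

```text
time: 3.75
tcp_pos: [0.4938, -0.2159, 0.3015]
orientation: [-0.092, 0.996, -0.001, 0.0]
contact_force: [-0.2, 0.5, 0.4]
opening: 1.002
finger_force: 0.0
```

```bash
cat > s.py <<'E'
from h import *
import sys
f=grab("wrist"); save(f,sys.argv[1]); C=cloud(f); im=f["image"]; hsv=cv2.cvtColor(im,cv2.COLOR_RGB2HSV)
for t,z in(("cover_knob",.122),("pan_top",.024)):
    for r in nets.place_of(t,f)[:2]: print(t,round(r["score"],2),np.round(r["location"]),at_z(f,r["location"],z).round(4))
o=(hsv[...,0]<14)&(hsv[...,1]>170)&(abs(C[...,2]-.087)<.012)
k,l,st,ce=cv2.connectedComponentsWithStats(o.astype(np.uint8))
for i in range(1,k):
    if st[i,4]>200: print("orange",ce[i].round(),C[l==i].mean(0).round(4),cv2.minAreaRect((C[l==i][:,:2]*1000).astype(np.float32)))
m=(C[...,2]>.112)&(C[...,2]<.13)&(np.hypot(C[...,0]-.5,C[...,1]+.2)<.25); P=C[m]
if len(P): print("z~.12",len(P),P.min(0).round(4),P.max(0).round(4))
E
python3 s.py scale1.png; python3 go.py .495 -.215 .3 100.8
```

```text
cover_knob 0.96 [318. 243.] [ 0.4978 -0.2146  0.122 ]
pan_top 0.21 [507. 160.] [ 0.4004 -0.0316  0.024 ]
orange [316. 213.] [ 0.4802 -0.2195  0.0874] ((480.28326416015625, -219.46060180664062), (11.798694610595703, 137.77316284179688), 10.521177291870117)
z~.12 389 [ 0.485  -0.2256  0.1127] [ 0.5023 -0.2084  0.1239]
now [ 0.4941 -0.2133  0.3013] yAng 100.51 zaxis [ 0.     0.001 -1.   ]
travel [-0.002 -0.006  0.004] yaw -0.003 rows 1.0
```

View pics/scale1.png

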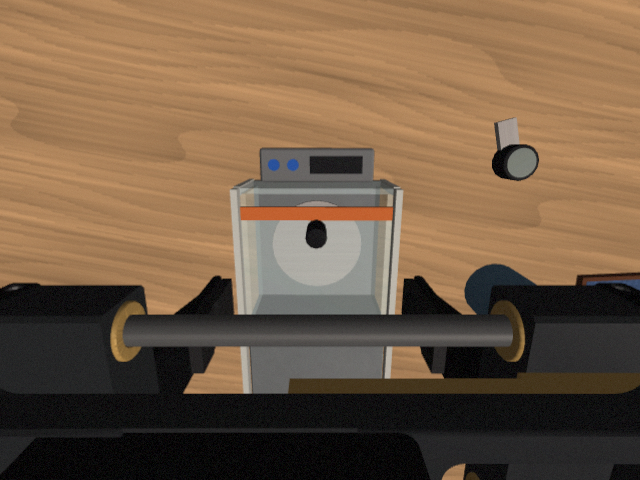

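The view shows the knob at (316,235), between the open fingers and aligned with them, and the pan at (316,243) under the cover. I'll descend and grip the knob.

>>> {"name": "drive_tool", "arguments": {
  "gripper": [1,1,1,1,0,-1,-1,-1],
  "travel": [
    [0,-0.006,0.11],
    [0,-0.006,0.22],
    [0,-0.006,0.34],
    [0,-0.006,0.453],
    [0,-0.006,0.453],
    [0,-0.006,0.453],
    [0,-0.006,0.453],
    [0,-0.006,0.453]
  ],
  "yaw": [0,0,0,0,0,0,0,0],
  "grip_force": 10
}}

```text
time: 4.57
tcp_pos: [0.4958, -0.2152, 0.1677]
orientation: [-0.093, 0.996, -0.001, 0.002]
contact_force: [0.6, -0.1, -0.1]
opening: 0.785
finger_force: 0.0
```

>>> {"name": "drive_tool", "arguments": {
  "gripper": [-1,-1,-1,-1],
  "travel": [
    [0,0,0],
    [0,0,0],
    [0,0,0],
    [0,0,0]
  ],
  "yaw": [0,0,0,0]
}}

```text
time: 4.9
tcp_pos: [0.4944, -0.2155, 0.1662]
orientation: [-0.092, 0.996, -0.001, 0.001]
contact_force: [-0.1, 0.1, 1.3]
opening: 0.476
finger_force: 0.0
```

>>> {"name": "drive_tool", "arguments": {
  "gripper": [-1,-1,-1,-1,-1,-1],
  "travel": [
    [0,0,0],
    [0,0,0],
    [0,0,0],
    [0,0,0],
    [0,0,0],
    [0,0,0]
  ],
  "yaw": [0,0,0,0,0,0]
}}

```text
time: 5.4
tcp_pos: [0.495, -0.217, 0.1654]
orientation: [-0.092, 0.996, -0.002, 0.001]
contact_force: [0.2, -5.3, -2.3]
opening: 0.198
finger_force: 10.0
```

>>> {"name": "drive_tool", "arguments": {
  "gripper": [-1,-1,-1,-1,-1,-1,-1,-1],
  "travel": [
    [-0.05,0,0],
    [-0.1,0,0],
    [-0.16,0,0],
    [-0.22,0,0],
    [-0.28,0,0],
    [-0.33,0,0],
    [-0.353,0,0],
    [-0.353,0,0]
  ],
  "yaw": [0,0,0,0,0,0,0,0]
}}

```text
time: 6.07
tcp_pos: [0.6009, -0.1974, 0.1654]
orientation: [-0.092, 0.996, -0.002, 0.002]
contact_force: [1.4, -3.8, -0.8]
opening: 0.201
finger_force: 10.0
```

>>> {"name": "drive_tool", "arguments": {
  "gripper": [1,1,1,1,1,1,1,1],
  "travel": [
    [0,0,0],
    [0,0,0],
    [0,0,0],
    [0,0,-0.1],
    [0,0,-0.22],
    [0,0,-0.35],
    [0.08,0,-0.45],
    [0.2,0,-0.48]
  ],
  "yaw": [0,0,0,0,0,0,0,0]
}}

```text
time: 6.73
tcp_pos: [0.5426, -0.2075, 0.3147]
orientation: [-0.093, 0.996, -0.003, 0.005]
contact_force: [0.1, -1.7, 0.4]
opening: 0.723
finger_force: 0.0
```

```bash
cat > p.py <<'E'
from h import *
import sys
f=grab("wrist"); save(f,sys.argv[1]); C=cloud(f)
m=(abs(C[...,2]-.024)<.004)&(np.hypot(C[...,0]-.528,C[...,1]+.212)<.075)
P=C[m]; print("pan pts",len(P),"z",np.median(P[:,2]).round(4),"circle",cv2.minEnclosingCircle((P[:,:2]*1000).astype(np.float32)),"mean",P.mean(0).round(4),P.min(0).round(4),P.max(0).round(4))
k=(C[...,2]>.113)&(C[...,2]<.128)&(np.hypot(C[...,0]-.6,C[...,1]+.197)<.06);print("knob",C[k].min(0),C[k].max(0)) if k.any() else 0
for r in nets.place_of("pan_top",f)[:2]: print(r["score"],r["location"],at_z(f,r["location"],.024).round(4))
E
python3 p.py open.png; python3 go.py .56 .05 .31 60 .54 .2 .31 24
```

```text
pan pts 6525 z 0.0237 circle ((527.9650268554688, -211.95013427734375), 74.93659973144531) mean [ 0.5264 -0.2111  0.0237] [ 0.453  -0.2819  0.02  ] [ 0.5986 -0.1409  0.028 ]
knob [ 0.59047548 -0.20624809  0.11309811] [ 0.60806306 -0.18870672  0.12408952]
0.59 [319.4, 198.3] [ 0.5295 -0.2094  0.024 ]
0.3 [317.6, 294.0] [ 0.6446 -0.1896  0.024 ]
now [ 0.5354 -0.2063  0.3116] yAng 100.46 zaxis [-0.002  0.    -1.   ]
travel [-0.236  0.825  0.005] yaw 0.353 rows 7.0
travel [-0.261  1.329  0.006] yaw 0.667 rows 11.0
```

View pics/open.png

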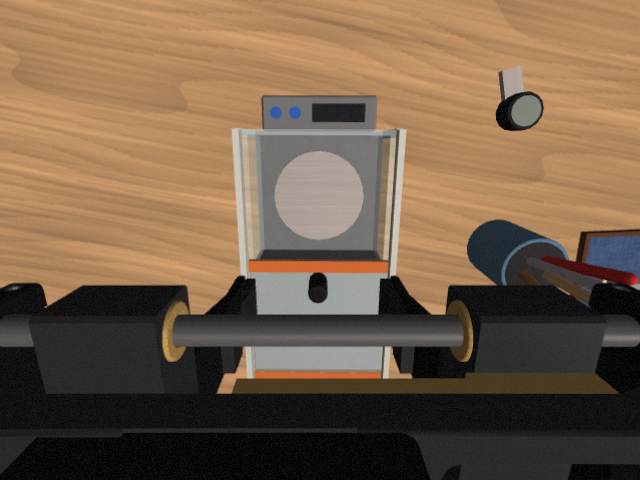

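The cover is open, with the pan at (319,195) and the knob at (318,287). The pan centre is about (0.528,-0.2105). Back to the wax.

>>> {"name": "drive_tool", "arguments": {
  "gripper": [1,1,1,1,1,1,1,1],
  "travel": [
    [-0.24,0.82,0],
    [-0.24,0.82,0],
    [-0.24,0.82,0],
    [-0.24,0.82,0],
    [-0.24,0.82,0],
    [-0.24,0.82,0],
    [-0.24,0.82,0],
    [-0.24,0.82,0]
  ],
  "yaw": [0.353,0.353,0.353,0.353,0.353,0.353,0.353,0.353]
}}

```text
time: 7.5
tcp_pos: [0.564, 0.0534, 0.3085]
orientation: [0.256, 0.967, 0.001, -0.002]
contact_force: [-0.4, -0.5, -0.7]
opening: 0.998
finger_force: 0.0
```

```bash
python3 go.py .54 .285 .25 24
```

```text
now [0.564  0.0534 0.3085] yAng 60.38 zaxis [-0.003  0.003 -1.   ]
travel [0.451 0.631 0.198] yaw 0.317 rows 6.0
```

>>> {"name": "drive_tool", "arguments": {
  "gripper": [1,1,1,1,1,1,1,1],
  "travel": [
    [0.45,0.63,0],
    [0.45,0.63,0],
    [0.45,0.63,0],
    [0.45,0.63,0],
    [0.45,0.63,0.1],
    [0.45,0.63,0.2],
    [0.45,0.63,0.2],
    [0.45,0.63,0.2]
  ],
  "yaw": [0.317,0.317,0.317,0.317,0.317,0.317,0.317,0.317]
}}

```text
time: 8.17
tcp_pos: [0.5389, 0.2812, 0.2448]
orientation: [0.545, 0.839, -0.003, -0.003]
contact_force: [-0.6, -0.1, 0.2]
opening: 0.997
finger_force: 0.0
```

```bash
python3 w.py wax2.png; python3 go.py .539 .3005 .16 23 .539 .3005 .089 23
```

```text
[389. 105.] area 870 z 0.001 0.0398 rect top [550.  404.   15.2  17.   63.9]
[328. 210.] area 987 z 0.004 0.0562 rect top [538.4 300.8  19.5  22.3  24.4]
wax_center 0.8 [253.  44.] [0.4286 0.3995 0.03  ]
wax_center 0.71 [388. 108.] [0.5488 0.4001 0.03  ]
wax_center 0.58 [329. 212.] [0.5403 0.3001 0.03  ]
now [0.5417 0.279  0.2483] yAng 23.86 zaxis [-0.003 -0.001 -1.   ]
travel [0.069 0.022 0.294] yaw 0.007 rows 3.0
travel [0.069 0.022 0.531] yaw 0.007 rows 4.0
```

View pics/wax2.png

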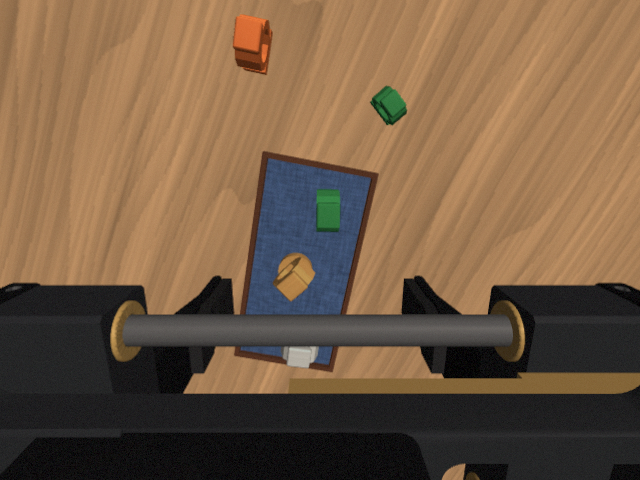

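The wrist view shows the wax at (328,210), square to the fingers and about 20 mm ahead; brass is at (295,278). I'll move over it and descend.

>>> {"name": "drive_tool", "arguments": {
  "gripper": [1,1,1,1,1,1,1,1],
  "travel": [
    [0.07,0.02,0],
    [0.07,0.02,0.08],
    [0.07,0.02,0.19],
    [0.07,0.02,0.3],
    [0.07,0.02,0.4],
    [0.07,0.02,0.47],
    [0.07,0.02,0.524],
    [0.07,0.02,0.524]
  ],
  "yaw": [0,0,0,0,0,0,0,0]
}}

```text
time: 8.93
tcp_pos: [0.539, 0.2986, 0.09]
orientation: [0.547, 0.837, -0.002, -0.001]
contact_force: [-1.7, -0.2, 0.1]
opening: 1.002
finger_force: 0.0
```

>>> {"name": "drive_tool", "arguments": {
  "gripper": [-0.1,-0.2,-0.3,-0.45,-1,-1,-1,-1],
  "travel": [
    [0,0,0],
    [0,0,0],
    [0,0,0],
    [0,0,0],
    [0,0,0],
    [0,0,0],
    [0,0,0],
    [0,0,0]
  ],
  "yaw": [0,0,0,0,0,0,0,0],
  "grip_force": 8
}}

```text
time: 9.6
tcp_pos: [0.5393, 0.3011, 0.0924]
orientation: [0.546, 0.838, 0.0, 0.0]
contact_force: [-0.6, 0.1, 0.1]
opening: 0.484
finger_force: 0.0
```

>>> {"name": "drive_tool", "arguments": {
  "gripper": [-1,-1,-1,-1,-1,-1],
  "travel": [
    [0,0,0],
    [0,0,0],
    [0,0,0],
    [0,0,0],
    [0,0,0],
    [0,0,0]
  ],
  "yaw": [0,0,0,0,0,0]
}}

```text
time: 10.1
tcp_pos: [0.5392, 0.301, 0.0921]
orientation: [0.546, 0.838, -0.0, -0.0]
contact_force: [0.4, -0.7, 0.5]
opening: 0.229
finger_force: 8.0
```

```bash
python3 go.py
```

```text
now [0.5392 0.301  0.0921] yAng 23.78 zaxis [-0. -0. -1.]
```

>>> {"name": "drive_tool", "arguments": {
  "gripper": [-1,-1,-1,-1,-1,-1,-1,-1],
  "travel": [
    [0,0,-0.03],
    [0,0,-0.1],
    [0,0,-0.2],
    [0,0,-0.32],
    [0,0,-0.44],
    [0,0,-0.56],
    [0,0,-0.68],
    [0,0,-0.76]
  ],
  "yaw": [0,0,0,0,0,0,0,0]
}}

```text
time: 10.77
tcp_pos: [0.5399, 0.3012, 0.3249]
orientation: [0.546, 0.838, 0.002, 0.002]
contact_force: [1.7, 0.2, -0.9]
opening: 0.23
finger_force: 8.0
```

```bash
python3 go.py .56 .05 .32 60
python3 - <<'E'
from h import *
f=grab("side"); C=cloud(f); hsv=cv2.cvtColor(f["image"],cv2.COLOR_RGB2HSV)
g=(hsv[...,0]>40)&(hsv[...,0]<85)&(hsv[...,1]>100)&(C[...,2]>.1)
print(g.sum(),C[g].min(0),C[g].max(0))
E
```

```text
now [0.5399 0.3012 0.3249] yAng 23.78 zaxis [ 0.005  0.002 -1.   ]
travel [-0.793 -0.277  0.015] yaw -0.316 rows 7.0
677 [0.25329877 0.26840933 0.23809996] [0.62032366 0.55757758 0.72680846]
```

>>> {"name": "drive_tool", "arguments": {
  "gripper": [-1,-1,-1,-1,-1,-1,-1,-1],
  "travel": [
    [-0.06,-0.02,0],
    [-0.18,-0.06,0],
    [-0.3,-0.1,0],
    [-0.42,-0.15,0],
    [-0.54,-0.19,0],
    [-0.66,-0.23,0],
    [-0.75,-0.26,0],
    [-0.79,-0.28,0]
  ],
  "yaw": [-0.03,-0.07,-0.11,-0.15,-0.2,-0.25,-0.29,-0.316]
}}

```text
time: 11.48
tcp_pos: [0.5584, 0.0464, 0.3205]
orientation: [0.259, 0.966, -0.001, 0.001]
contact_force: [-0.9, 0.6, -0.0]
opening: 0.226
finger_force: 8.0
```

```bash
python3 go.py .527 -.2105 .32 100.6
```

```text
now [0.5584 0.0464 0.3205] yAng 60.01 zaxis [ 0.001 -0.002 -1.   ]
travel [-0.338 -0.794  0.003] yaw -0.354 rows 7.0
```

>>> {"name": "drive_tool", "arguments": {
  "gripper": [-1,-1,-1,-1,-1,-1,-1,-1],
  "travel": [
    [-0.03,-0.07,0],
    [-0.08,-0.19,0],
    [-0.13,-0.31,0],
    [-0.18,-0.43,0],
    [-0.23,-0.55,0],
    [-0.28,-0.66,0],
    [-0.32,-0.75,0],
    [-0.338,-0.794,0]
  ],
  "yaw": [-0.03,-0.08,-0.13,-0.18,-0.23,-0.29,-0.33,-0.354]
}}

```text
time: 12.15
tcp_pos: [0.5261, -0.2107, 0.3205]
orientation: [-0.092, 0.996, -0.001, 0.0]
contact_force: [0.6, -0.3, -1.0]
opening: 0.226
finger_force: 8.0
```

>>> {"name": "drive_tool", "arguments": {
  "gripper": [-1,-1],
  "travel": [
    [0,0,0],
    [0,0,0]
  ],
  "yaw": [0,0]
}}

```text
time: 12.32
tcp_pos: [0.5262, -0.2073, 0.3202]
orientation: [-0.09, 0.996, 0.0, -0.0]
contact_force: [0.5, 0.7, 0.0]
opening: 0.226
finger_force: 8.0
```

```bash
python3 go.py .527 -.2105 .14 100.6 .527 -.2105 .111 100.6; python3 p.py over.png
```

```text
now [ 0.5262 -0.2073  0.3202] yAng 100.37 zaxis [-0.     0.001 -1.   ]
travel [-0.001 -0.012  0.601] yaw -0.002 rows 5.0
travel [-0.001 -0.012  0.697] yaw -0.002 rows 6.0
pan pts 6110 z 0.0237 circle ((527.9357299804688, -212.20144653320312), 74.94036865234375) mean [ 0.5251 -0.2115  0.0238] [ 0.4531 -0.2818  0.0201] [ 0.5986 -0.1408  0.028 ]
0.94 [312.5, 211.0] [ 0.5265 -0.2122  0.024 ]
0.7 [317.8, 303.1] [ 0.6391 -0.1854  0.024 ]
```

View pics/over.png

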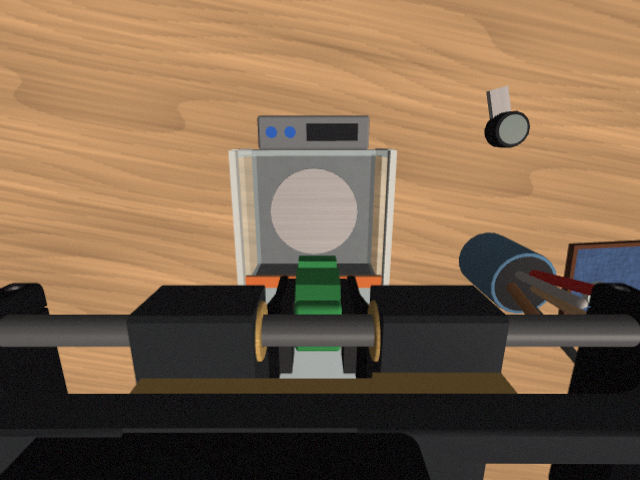

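The wax is held upright in the gripper. The pan is at (313,211), which maps to (0.5265,-0.2122), so I'll shift 4 mm and lower.

>>> {"name": "drive_tool", "arguments": {
  "gripper": [-1,-1,-1,-1,-1,-1,-1,-1],
  "travel": [
    [0,-0.013,0.05],
    [0,-0.013,0.13],
    [0,-0.013,0.22],
    [0,-0.013,0.31],
    [0,-0.013,0.4],
    [0,-0.013,0.49],
    [0,-0.013,0.56],
    [0,-0.013,0.6]
  ],
  "yaw": [0,0,0,0,0,0,0,0]
}}

```text
time: 13.08
tcp_pos: [0.5265, -0.2081, 0.1378]
orientation: [-0.093, 0.996, 0.001, -0.002]
contact_force: [0.0, 0.7, -0.5]
opening: 0.223
finger_force: 8.0
```

>>> {"name": "drive_tool", "arguments": {
  "gripper": [-1,-1,-1,-1,-1,-1],
  "travel": [
    [0,0,0.02],
    [0,0,0.04],
    [0,0,0.06],
    [0,0,0.073],
    [0,0,0.08],
    [0,0,0.08]
  ],
  "yaw": [0,0,0,0,0,0]
}}

```text
time: 13.58
tcp_pos: [0.5275, -0.2106, 0.1163]
orientation: [-0.092, 0.996, -0.0, 0.0]
contact_force: [-0.7, -0.2, -0.4]
opening: 0.224
finger_force: 8.0
```

>>> {"name": "drive_tool", "arguments": {
  "gripper": [-1,-1],
  "travel": [
    [0,0,0],
    [0,0,0]
  ],
  "yaw": [0,0]
}}

```text
time: 13.75
tcp_pos: [0.5276, -0.2109, 0.1167]
orientation: [-0.092, 0.996, -0.0, 0.0]
contact_force: [-0.8, 0.5, -0.2]
opening: 0.228
finger_force: 8.0
```

>>> {"name": "drive_tool", "arguments": {
  "gripper": [-1,-1,-1,-1,-1,-1,-1,-1],
  "travel": [
    [0,0,0.004],
    [0,0,0.008],
    [0,0,0.011],
    [0,0,0.014],
    [0,0,0.016],
    [0,0,0.018],
    [0,0,0.018],
    [0,0,0.018]
  ],
  "yaw": [0,0,0,0,0,0,0,0]
}}

```text
time: 14.42
tcp_pos: [0.5273, -0.2106, 0.1107]
orientation: [-0.092, 0.996, 0.0, -0.0]
contact_force: [1.0, 0.2, -0.5]
opening: 0.226
finger_force: 8.0
```

>>> {"name": "drive_tool", "arguments": {
  "gripper": [-1,-1,-1,-1],
  "travel": [
    [0,0,0.003],
    [0,0,0.003],
    [0,0,0.003],
    [0,0,0.003]
  ],
  "yaw": [0,0,0,0]
}}

```text
time: 14.75
tcp_pos: [0.5274, -0.2106, 0.11]
orientation: [-0.092, 0.996, -0.0, 0.0]
contact_force: [0.3, 0.5, 0.8]
opening: 0.228
finger_force: 8.0
```

Run:
```python
from h import *
for i in range(5):
    s=monitor.get_state(); f=cams.grab_frame("side") ; print(s["tcp_pos"].round(4),s["contact_force"].round(2))
f=grab("wrist"); C=cloud(f); hsv=cv2.cvtColor(f["image"],cv2.COLOR_RGB2HSV)
g=(hsv[...,0]>40)&(hsv[...,0]<85)&(hsv[...,1]>100)&(f["range_z"]>0)
print(g.sum(),np.percentile(C[g],[2,50,98],axis=0).round(4))
f=grab("scene"); C=cloud(f); hsv=cv2.cvtColor(f["image"],cv2.COLOR_RGB2HSV)
g=(hsv[...,0]>40)&(hsv[...,0]<85)&(hsv[...,1]>100)&(C[...,1]<-.1)&(f["range_z"]>0)
print(g.sum(),np.percentile(C[g],[2,50,98],axis=0).round(4) if g.any() else "")
```

```text
[ 0.5274 -0.2106  0.11  ] [0.33 0.51 0.8 ]
[ 0.5274 -0.2107  0.11  ] [-0.56  0.02 -0.18]
[ 0.5274 -0.2106  0.1099] [-0.54  0.43 -0.48]
[ 0.5274 -0.2107  0.1099] [-0.83 -0.3  -0.42]
[ 0.5274 -0.2106  0.1099] [-0.39  0.03  0.54]
4531 [[ 0.483  -0.2607  0.03  ]
 [ 0.5122 -0.2131  0.0724]
 [ 0.5377 -0.1332  0.1613]]
0
```

>>> {"name": "drive_tool", "arguments": {
  "gripper": [-1,-1,-1,-1],
  "travel": [
    [0,0,0.002],
    [0,0,0.004],
    [0,0,0.004],
    [0,0,0.004]
  ],
  "yaw": [0,0,0,0]
}}

```text
time: 15.43
tcp_pos: [0.5274, -0.2107, 0.1087]
orientation: [-0.092, 0.996, -0.0, 0.0]
contact_force: [-0.8, 0.0, 0.9]
opening: 0.227
finger_force: 8.0
```

Run:
```python
from h import *
F=[]
for i in range(12):
    s=monitor.get_state(); f=grab("wrist"); F.append(s["contact_force"])
print(s["tcp_pos"].round(4),np.mean(F,0).round(2))
C=cloud(f); hsv=cv2.cvtColor(f["image"],cv2.COLOR_RGB2HSV)
g=(hsv[...,0]>40)&(hsv[...,0]<85)&(hsv[...,1]>100)&(f["range_z"]>0)&(np.hypot(C[...,0]-.527,C[...,1]+.211)<.02)
print(g.sum(),np.percentile(C[g],[50,90,97],axis=0).round(4))
p=(np.hypot(C[...,0]-.527,C[...,1]+.211)<.047)&(C[...,2]<.035)&(C[...,2]>.01); print("pan z",np.median(C[p][:,2]),p.sum())
```

```text
[ 0.5274 -0.2106  0.1086] [-0.16 -0.24  1.44]
2715 [[ 0.5153 -0.2121  0.0602]
 [ 0.5205 -0.2041  0.0717]
 [ 0.5375 -0.202   0.0725]]
pan z 0.021792264427569777 11182
```

>>> {"name": "drive_tool", "arguments": {
  "gripper": [-1,-1,-0.5,-0.4,-0.3,-0.1,0.1,0.2],
  "travel": [
    [0,0,-0.002],
    [0,0,-0.002],
    [0,0,-0.002],
    [0,0,-0.002],
    [0,0,-0.002],
    [0,0,-0.002],
    [0,0,-0.002],
    [0,0,-0.002]
  ],
  "yaw": [0,0,0,0,0,0,0,0]
}}

```text
time: 16.7
tcp_pos: [0.5273, -0.2106, 0.1092]
orientation: [-0.092, 0.996, 0.0, -0.0]
contact_force: [0.0, 0.2, 0.3]
opening: 0.492
finger_force: 0.0
```

>>> {"name": "drive_tool", "arguments": {
  "gripper": [0.2,0.2,0.2,0.2,0.2],
  "travel": [
    [0,0,0],
    [0,0,0],
    [0,0,0],
    [0,0,0],
    [0,0,0]
  ],
  "yaw": [0,0,0,0,0]
}}

```text
time: 17.12
tcp_pos: [0.5274, -0.2106, 0.1093]
orientation: [-0.092, 0.996, -0.0, 0.0]
contact_force: [0.5, -0.0, 0.1]
opening: 0.601
finger_force: 0.0
```

>>> {"name": "drive_tool", "arguments": {
  "gripper": [0.2,0.2,0.2,0.2,0.2,0.2,0.2,0.2],
  "travel": [
    [0,0,-0.03],
    [0,0,-0.1],
    [0,0,-0.2],
    [0,0,-0.3],
    [0,0,-0.4],
    [0,0,-0.5],
    [0,0,-0.6],
    [0,0,-0.65]
  ],
  "yaw": [0,0,0,0,0,0,0,0]
}}

```text
time: 17.78
tcp_pos: [0.5283, -0.2111, 0.309]
orientation: [-0.092, 0.996, -0.002, 0.003]
contact_force: [0.2, 0.3, 0.1]
opening: 0.6
finger_force: 0.0
```

```bash
python3 p.py placed.png; python3 w.py placed2.png; python3 go.py .599 -.1975 .303 100.6
```

```text
pan pts 5858 z 0.0233 circle ((527.9032592773438, -212.14036560058594), 74.88094329833984) mean [ 0.5246 -0.2115  0.0234] [ 0.4532 -0.2819  0.0201] [ 0.5984 -0.1406  0.028 ]
knob [ 0.59040158 -0.20615154  0.11309502] [ 0.6014437  -0.18875531  0.12373069]
0.89 [318.1, 211.1] [ 0.5273 -0.2115  0.024 ]
0.64 [495.6, 256.9] [ 5.423e-01 -5.000e-04  2.400e-02]
[319. 216.] area 695 z 0.032 0.0745 rect top [ 528.3 -210.4   22.3   18.8   11.1]
wax_center 0.82 [320. 217.] [ 0.5327 -0.2095  0.03  ]
now [ 0.5269 -0.2103  0.3044] yAng 100.55 zaxis [ 0. -0. -1.]
travel [-0.244 -0.002  0.005] yaw -0.0 rows 2.0
```

View pics/placed.png

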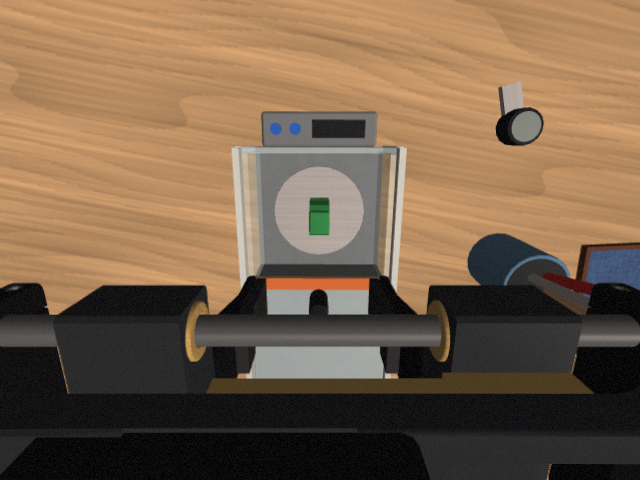

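The wax stands in the middle of the pan at (319,216), with its top at z 74 mm, let go. Now I'll regrip the knob.

>>> {"name": "drive_tool", "arguments": {
  "gripper": [0.2,0.2,0.2,0.2,0.2,0.2,-1,-1],
  "travel": [
    [-0.12,0,0],
    [-0.244,0,0.02],
    [-0.244,0,0.14],
    [-0.244,0,0.26],
    [-0.244,0,0.38],
    [-0.244,0,0.46],
    [-0.244,0,0.46],
    [-0.244,0,0.46]
  ],
  "yaw": [0,0,0,0,0,0,0,0],
  "grip_force": 10
}}

```text
time: 18.65
tcp_pos: [0.5979, -0.1965, 0.1635]
orientation: [-0.092, 0.996, 0.002, -0.003]
contact_force: [0.4, 0.2, 0.1]
opening: 0.522
finger_force: 0.0
```

>>> {"name": "drive_tool", "arguments": {
  "gripper": [-1,-1,-1,-1,-1,-1,-1,-1],
  "travel": [
    [0,0,0],
    [0,0,0],
    [0,0,0],
    [0,0,0],
    [0,0,0],
    [0,0,0],
    [0,0,0],
    [0,0,0]
  ],
  "yaw": [0,0,0,0,0,0,0,0]
}}

```text
time: 19.32
tcp_pos: [0.5998, -0.1978, 0.1674]
orientation: [-0.092, 0.996, -0.001, 0.001]
contact_force: [-0.3, -1.5, 6.0]
opening: 0.2
finger_force: 10.0
```

>>> {"name": "drive_tool", "arguments": {
  "gripper": [-1,-1,-1,-1,-1,-1,-1,-1],
  "travel": [
    [0.03,0,0],
    [0.08,0,0],
    [0.14,0,0],
    [0.2,0,0],
    [0.26,0,0],
    [0.31,0,0],
    [0.36,0,0],
    [0.39,0,0]
  ],
  "yaw": [0,0,0,0,0,0,0,0]
}}

```text
time: 19.98
tcp_pos: [0.4838, -0.2193, 0.1673]
orientation: [-0.092, 0.996, -0.001, 0.001]
contact_force: [1.6, -0.9, 5.7]
opening: 0.198
finger_force: 10.0
```

>>> {"name": "drive_tool", "arguments": {
  "gripper": [-1,-1,-1,-1,-1,-1],
  "travel": [
    [0.008,0,0],
    [0.014,0,0],
    [0.02,0,0],
    [0.025,0,0],
    [0.03,0,0],
    [0.03,0,0]
  ],
  "yaw": [0,0,0,0,0,0]
}}

```text
time: 20.48
tcp_pos: [0.4783, -0.2203, 0.1673]
orientation: [-0.091, 0.996, -0.001, 0.004]
contact_force: [8.1, 3.6, 5.0]
opening: 0.199
finger_force: 10.0
```

```bash
python3 s.py shut1.png; python3 go.py
```

```text
cover_knob 0.78 [318. 317.] [ 0.4781 -0.2195  0.122 ]
orange [318. 260.] [ 0.464  -0.2223  0.0873] ((464.36773681640625, -222.48158264160156), (12.791218757629395, 138.3963623046875), 10.52610969543457)
z~.12 1647 [ 0.4643 -0.2411  0.112 ] [ 0.4793 -0.2019  0.13  ]
now [ 0.4783 -0.2203  0.1673] yAng 100.42 zaxis [ 0.008 -0.001 -1.   ]
```

The end stop is felt (8 N), and the knob sits 50 mm in front of the pan centre, so the cover is shut. I'll release and retreat.

>>> {"name": "drive_tool", "arguments": {
  "gripper": [-1,0.2,0.2,0.2,0.2,0.2,0.2,0.2],
  "travel": [
    [-0.012,0,0],
    [-0.012,0,0],
    [-0.012,0,0],
    [-0.012,0,0],
    [-0.012,0,0],
    [-0.012,0,0],
    [-0.012,0,-0.05],
    [-0.012,0,-0.15]
  ],
  "yaw": [0,0,0,0,0,0,0,0]
}}

```text
time: 21.3
tcp_pos: [0.4768, -0.2183, 0.2085]
orientation: [-0.092, 0.996, 0.003, -0.003]
contact_force: [0.1, -0.2, 0.0]
opening: 0.58
finger_force: 0.0
```

>>> {"name": "drive_tool", "arguments": {
  "gripper": [0.2,0.2,0.2,0.2,0.2,0.2],
  "travel": [
    [0,0,-0.1],
    [0,0,-0.2],
    [0,0,-0.3],
    [0,0,-0.35],
    [0,0,-0.35],
    [0,0,-0.35]
  ],
  "yaw": [0,0,0,0,0,0]
}}

```text
time: 21.8
tcp_pos: [0.4789, -0.2196, 0.3166]
orientation: [-0.092, 0.996, -0.0, 0.0]
contact_force: [0.4, -0.5, -0.6]
opening: 0.6
finger_force: 0.0
```

```bash
python3 s.py shut2.png; python3 w.py shut3.png
```

```text
cover_knob 0.9 [315. 237.] [ 0.482  -0.2209  0.122 ]
orange [317. 211.] [ 0.4657 -0.2221  0.0874] ((466.0570373535156, -222.04855346679688), (11.885619163513184, 137.23736572265625), 10.536396980285645)
z~.12 352 [ 0.4707 -0.2283  0.112 ] [ 0.4877 -0.2109  0.1241]
```

View pics/shut2.png

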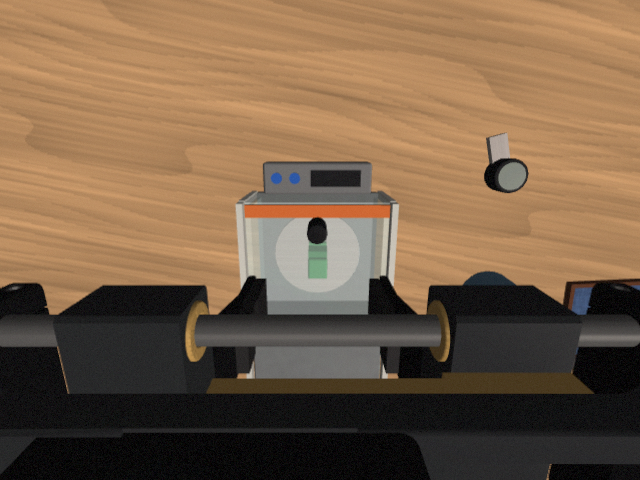

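The cover is shut: the knob is 48.5 mm in front of the pan centre, so it is about 1.5 mm open at most. The wax is visible under it at (317,262), and the gripper is clear.

```bash
python3 -c "
from rig import workorder
print(workorder.job_done())"
```

```text
the job is handed in; nothing more can be done
None
```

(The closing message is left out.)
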